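# Put the hammer away in the latched tool chest

## Robot

A 6-joint arm with a two-finger parallel gripper is mounted at the origin on the work surface. World frame = base frame: x ahead of the robot, y to its left, z up, the work surface at z = 0. Lengths are in m, angles in rad, forces in N, time in s.
With the tool pointing down it reaches from about 0.3 to 0.75 m from the base axis. Payload 8.5 kg.
Tool frame: the origin (TCP) lies between the finger pads; the fingertips stand 8 mm ahead of it and the grasp point (between the pads) lies 11 mm behind it; z points along the fingers, y is the line along which they close (so a half turn about z gives the same grasp; the last joint's range is limited). The gripper opens to 85 mm and grips with 20 to 120 N. Pads are 22 mm wide; open, the fingers measure 114 mm over their backs; the gripper's body (76 mm by 85 mm) begins 54 mm behind the grasp point. The pads swing forward as they close: fully open they stand 13 mm farther back than shut.
Start: joints at [0.955, 0.381, 1.297, -0, 1.464, -0.215], TCP at [0.215, 0.506, 0.239] pointing down, gripper open.
Joint ranges: [-3.11, 3.11], [-0.89, 2.33], [0.22, 2.48], [-1.42, 4.56], [0.17, 2.85], [-2.88, 2.88]. Speed limits (rad/s): [2.39, 2.39, 3.14, 3.14, 3.14, 3.14].

## Interface

Orientations are given as [roll, pitch, yaw] about the fixed x, y, z axes, in that order (R = Rz(yaw) Ry(pitch) Rx(roll)).
In Python, from station import env, optics gives the robot as it stands.
- The arm moves only by the tool drive_tool, never from a script. Its argument "increments" is a list of rows, each an object of numbers: "tx", "ty", "tz": the shift along the tool's x, y, z as a fraction of full scale; "roll": the turn about the tool's z as a fraction of full scale; "gripper": the closure, from -1 (fully open) to 1 (shut). A call has 1 to 20 rows; each row is the pose to reach, as a shift and turn from the pose commanded when the call began, along the tool's axes at that moment, turning the shorter way round; what a row does not reach only later rows make up. Full scale, the value 1, is 0.5 m for a shift and 180 degrees for a turn. A row lasts 1/12 s, in which the tool goes at most 41.7 mm and 7.16 degrees, less where a joint would pass 70% of its speed; a pose out of reach is approached as far as the arm can. A call with a number of a shift or a turn outside -1 to 1 is refused whole. A call with a gripper value outside its range is refused whole. The fingers move at their own pace and stop on an object; "newtons" is the grip in N (left out, the last holds). Time passes only in rows, so rows that repeat a pose let the fingers close. It gives the time, the measured TCP pose, the force, the opening and the grip force at its end, in the units of the state.
- env.get_obs(): the state, without advancing time (a new reading comes with each control period).
- optics.get_image(name): name is "side" or "top"; returns a dict with "frame" (400x640x3 uint8, blue, green, red), "z_map" (400x640 float32, m along the optical axis (not along the pixel's ray), 0 where there is no reading), "mtx" (3x3 intrinsics, pixels), "k1" (the pictures are not rectified: a ray, as slopes to the right and down, at radius r is drawn at 1 + k1 r^2 times it, then the intrinsics apply), "origin" and "rotation" of the camera in the world. Camera axes: x right, y down, z forward; pixel columns grow to the right and rows downward; lengths in m; the calibration is good to about 2 mm. A picture is of the moment at which its call begins.
- env.hand_in(): hands the job in; it is judged then, once.
The state is a dict: "t": time; "q": joint angles; "joint_vel": joint speeds; "joint_efforts": joint torques, N m; "ee_pos": TCP position; "ee_rot": TCP orientation; "contact_force": force on the tool from outside, world axes, zero at the start; "wrist_torque": the same for the moment, N m; "width": finger opening in m; "grasp_force": force on a finger pad.
Only numpy, scipy, OpenCV 4.12 (cv2) and the standard library are available. Lean on these libraries where they do the work, as an engineer would, in place of code of your own. Each camera call takes 0.05 s, during which the arm holds its last target. There are 200 camera calls.

## Task

Put the short steel-headed hammer away in the grey tool chest: push the release button so that the T-handle pops out, turn the handle anticlockwise as far as it goes to unlatch the lid, slide the lid fully open, set the hammer down gently on the chest's floor (do not drop it), and slide the lid fully shut again. Leave the handle popped out and turned, and do not disturb the other tools and things on the bench.

Things in the scene. Friction and masses are not known exactly. Their poses are not given: they have to be found in the camera images.
- chest: Fixed grey steel tool chest, 250 mm (its x) by 420 mm (its y), walls 85 mm high, 6 mm thick; lid guides on the two y-long sides reach 97 mm. Origin: centre of its underside, on the bench. x points away from the robot, y to the robot's left, but for a small yaw. The -y half (robot's right) is the bay, closed by the sliding lid; the +y half is under a fixed deck
- bay (a point): Middle of the bay's floor, 8 mm above the bench, at chest (0, -111) mm. With the lid fully open the opening measures 238 mm (chest x) by 186 mm (chest y); floor to wall top 77 mm. A small keeper for the bolt juts 23 mm from the bay's front (-x) wall, 70 to 84 mm above the bench, 8 mm to the -y side of the bay's middle
- lid (a joint): Sliding grey lid, 234 by 213 mm, its top 93 mm above the bench. 0 shut, 0.19 m fully open; it slides along the chest's +y, over the fixed deck, and drags with about 3 N. The T-handle and button are on it and travel with it. It is bolted until the handle has been turned at least about 1 rad
- tee_out (a joint): How far the T-handle is popped out, m: 0 stowed in its slot, 0.032 fully out (a spring drives it out and holds it out with about 5 N when the button releases it; it cannot be pulled out or turned while stowed)
- tee_turn (a joint): Turn of the T-handle about its upright axis, rad: 0 latched (bar along the chest's y), growing anticlockwise seen from above, stop at 1.4 (bar nearly along the chest's x). Stays where it is left; about 0.1 N m of friction
- tee_grip (a point): Middle of the T-handle's steel bar, on its turning axis, moving with it; at chest (-65, -131.5) mm with the lid shut. Bar 90 mm long (this frame's y) plus an 8 mm nose at the button's end, 14 wide, 14 high. Stowed it lies flush in a dark 152 by 64 mm housing, top 109 mm above the bench; popped out its middle is 134.5 mm above the bench, its underside 18.5 mm above the housing
- release (a joint): Travel of the release button, m: 0 up, 0.007 fully pressed. Let go it returns. The handle pops out at about 0.0045; full travel takes about 6 N
- release_top (a point): Centre of the top of the round steel release button, 28 mm across, standing 8 mm above the handle's housing, 117 mm above the bench; pressed straight down. It lies 77 mm from the handle's axis on the chest's +y side, past the end of the stowed bar
- hammer: Stubby hammer lying on the bench, 165 mm long, about 0.5 kg: block-shaped steel head 30 (along the handle) by 76 by 30 mm high, light wooden handle 23 mm thick (30 mm at the butt). Origin: under the middle of its length, level with its underside; x runs along the handle from the butt (-85 mm) to the head (+50 to +80 mm); y is along the head. Starts in one of three places beside the mallet and wrench
- hammer_grip (a point): Grip point on the hammer's handle near its balance point: 22 mm from the origin towards the head, 15 mm above its underside (the balance point is about 33 mm farther, just inside the head)
- mallet: Bystander: wooden mallet, 175 mm long, with a dark wooden block head 50 by 90 by 44 mm; origin under the middle, x towards the head
- wrench: Bystander: flat steel wrench, 180 mm long; origin under its middle, x along it
- screwdriver: Bystander: screwdriver, 200 mm long, black handle 26 mm thick; origin under its middle, x towards its tip
- offcut_a: Bystander: wood offcut 100 by 55 by 35 mm; origin under its centre
- offcut_b: Bystander: dark wood offcut 140 by 40 by 28 mm; origin under its centre
- jar: Bystander: closed glass jar, 64 mm across, 90 mm high; origin under its centre
Not all that is in view belongs to the job. Leave any orange or yellow look-alike of the hammer alone.

How it is judged:
On the way, in this order (a step that is already met when the one before it is completed fails the run):
1. the T-handle has popped out (value of joint tee_out above 0.026 m), for 0.2 s.
2. the T-handle is turned to unlatch (value of joint tee_turn above 1.2 rad), for 0.1 s.
3. the lid is slid open (value of joint lid above 0.17 m), for 0.2 s.
4. the hammer lies at rest on the chest's floor, let go, the lid still open (x of hammer in the frame of chest between -0.115 and 0.115 m and y of hammer in the frame of chest between -0.205 and 0.2 m and z of hammer in the frame of chest between -0.01 and 0.045 m and value of joint lid above 0.1 m and linear speed of hammer below 0.03 m/s and contact force between hammer and the fingers below 0.1 N), for 0.2 s.
At the end, for the whole second after the job is handed in: The hammer is at rest on the chest's floor (its origin inside the walls, less than 45 mm above the chest's underside), the lid is shut to within 8 mm, and the T-handle is still popped out by more than 22 mm and turned by more than 1.1 rad (x of hammer in the frame of chest between -0.115 and 0.115 m and y of hammer in the frame of chest between -0.205 and 0.2 m and z of hammer in the frame of chest between -0.01 and 0.045 m and value of joint lid below 0.008 m and value of joint tee_out above 0.022 m and value of joint tee_turn above 1.1 rad and linear speed of hammer below 0.03 m/s); the robot touches nothing.
It fails at once if the hammer is dropped into the chest (falls faster than 0.7 m/s within it) (x of hammer in the frame of chest between -0.125 and 0.125 m and y of hammer in the frame of chest between -0.21 and 0.21 m and z of hammer in the frame of chest between -0.02 and 0.09 m and linear speed of hammer above 0.7 m/s).
It fails at once if another tool or thing on the bench is moved by more than 40 mm (distance of any of mallet, wrench, screwdriver, offcut_a, offcut_b, jar from where it was at the start of the episode above 0.04 m).
It also fails if it takes over 69 s, if anything falls off the work surface, if the arm or the gripper's body presses on something with over 40 N, if the wrist force passes 120 N, or if a joint passes its speed limit or range.

## Working session

There is one attempt and no reset: what is moved stays moved. The work goes in short steps, Python scripts to look and compute and a tool call to move; the robot and the scene stay as the last step left them, time stands still between calls to the robot, and variables do not carry over. Pictures are saved under pics/ and viewed, at most 10 in all, crops included, and the job is handed in when it is done.

Besides the shell and the picture viewer there is one more tool, called after "Request:" by a JSON object that holds its "method" and its "body". drive_tool: Moves the arm, as the interface text tells. Shift numbers are shares of 0.5 m and turn numbers shares of 180 degrees, none past 1 either way. Its arguments: {"type":"object","properties":{"increments":{"type":"array","items":{"type":"object","properties":{"tx":{"type":"number"},"ty":{"type":"number"},"tz":{"type":"number"},"roll":{"type":"number"},"gripper":{"type":"number"}}}},"newtons":{"type":"number"}},"required":["increments"]}

```bash
mkdir -p pics; cat > h.py <<'E'
import numpy as np, cv2
from station import env, optics
def cast(im,uv,z):
    # pixels -> world points on plane z
    uv=np.asarray(uv,float).reshape(-1,2)
    d=(uv-im['mtx'][:2,2])/[im['mtx'][0,0],im['mtx'][1,1]]
    s=d.copy()
    for _ in range(10): s=d/(1+im['k1']*(s**2).sum(1,keepdims=True))
    r=np.c_[s,np.ones(len(s))]@np.array(im['rotation']).T
    o=np.array(im['origin'])
    return o+r*((z-o[2])/r[:,2:3])
def cloud(im):
    v,u=np.mgrid[0:400,0:640]
    d=(np.c_[u.ravel(),v.ravel()]-im['mtx'][:2,2])/[im['mtx'][0,0],im['mtx'][1,1]]
    s=d.copy()
    for _ in range(10): s=d/(1+im['k1']*(s**2).sum(1,keepdims=True))
    r=np.c_[s,np.ones(len(s))]*im['z_map'].reshape(-1,1)
    return (r@np.array(im['rotation']).T+np.array(im['origin'])).reshape(400,640,3)
E
python3 - <<'E'
from h import *
for n in('top','side'):
    im=optics.get_image(n); cv2.imwrite(f'pics/{n}0.png',im['frame'])
    print(n,im['origin'],np.round(im['rotation'],3).tolist(),im['mtx'].tolist(),im['k1'])
o=env.get_obs(); print(o['t'],o['ee_pos'],o['ee_rot'],o['width'])
E
```

```text
top [ 0.20529472 -0.10281442  1.59517059] [-2.933, 0.006, -1.595] [[500.048999812479, 0.0, 310.3844238692009], [0.0, 500.048999812479, 203.7362561287189], [0.0, 0.0, 1.0]] -0.009382114873677039
side [ 0.26113532 -1.14029824  0.72359593] [-2.095, 0.02, -0.268] [[412.48138512255997, 0.0, 320.2721208337074], [0.0, 412.48138512255997, 204.81789649291218], [0.0, 0.0, 1.0]] -0.004493385306485353
0.1 [0.21442847 0.50622077 0.23880697] [-3.14039072e+00 -3.02196810e-04  2.74079545e+00] 0.08517228521069008
```

View pics/top0.png

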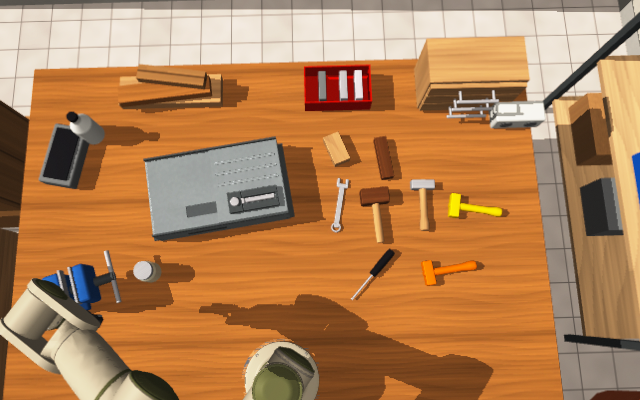

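View pics/side0.png

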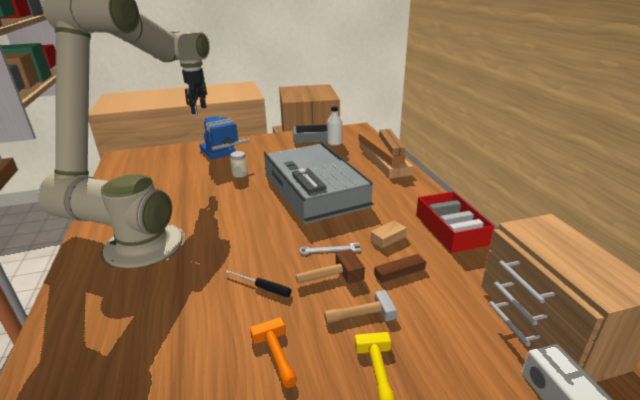

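The top view shows the chest at about (218,188), the button at (235,201), the T-bar running to about (278,195), the steel hammer's head at (423,184) and its butt at (424,229). The side view agrees. The camera rotation is given as rpy, so I'll fix that and measure.

```bash
sed -i "s/np.array(im\['rotation'\]).T/Rot(im).T/; 2a from scipy.spatial.transform import Rotation as R_\ndef Rot(im): return R_.from_euler('xyz',im['rotation']).as_matrix()" h.py
python3 - <<'E'
from h import *
im=optics.get_image('top'); f=im['frame']; P=cloud(im)
np.save('P0.npy',P); np.save('f0.npy',f)
def rect(m,z,name):
    cs=cv2.findContours(m.astype(np.uint8),0,2)[0]; c=max(cs,key=cv2.contourArea).reshape(-1,2)
    w=cast(im,c,z)[:,:2].astype(np.float32)
    (cx,cy),(a,b),t=cv2.minAreaRect(w); print(name,len(c),round(cx,4),round(cy,4),round(a,4),round(b,4),round(t,2)); 
    print(np.round(cv2.boxPoints(((cx,cy),(a,b),t)),4).tolist())
z=P[...,2]; x,y=P[...,0],P[...,1]
print('bench z',np.median(z[280:300,400:420]), 'lid z',z[180,200],'housing',z[201,235],z[195,262])
u=np.arange(640)[None];v=np.arange(400)[:,None]
box=(u>135)&(u<300)&(v>130)&(v<245)
rect(box&(z>.078),.09,'chest')
rect(box&(z>.1025),.109,'housing')
hb=(u>405)&(u<440)&(v>174)&(v<240)
rect(hb&(z>.012),.02,'hammer')
rect(hb&(z>.012)&(v<193),.03,'head')
rect(hb&(z>.01)&(v>194),.02,'handle')
c=f[165:220,215:300]; h=f[165:240,395:450]
cv2.imwrite('pics/c1.png',np.vstack([cv2.resize(c,(765,495),interpolation=2)]))
print(cast(im,[[235,201]],.117),cast(im,[[423,184]],.03))
E
```

```text
bench z 0.0009632741296998759 lid z 0.08275436255022517 housing 0.11726331356735464 0.10812666626747891
chest 153 0.591 0.1917 0.2605 0.4253 9.02
[[0.42899999022483826, 0.3813000023365021], [0.49570000171661377, -0.03880000114440918], [0.753000020980835, 0.002099999925121665], [0.6862999796867371, 0.4221000075340271]]
housing 63 0.5401 0.0735 0.0676 0.1529 8.73
[[0.4950999915599823, 0.14390000700950623], [0.5182999968528748, -0.007300000172108412], [0.585099995136261, 0.003000000026077032], [0.5619000196456909, 0.1542000025510788]]
hammer 38 0.5284 -0.4643 0.0782 0.1676 88.56
[[0.44369998574256897, -0.5012999773025513], [0.611299991607666, -0.5055000185966492], [0.6132000088691711, -0.42730000615119934], [0.4456000030040741, -0.42309999465942383]]
head 23 0.5881 -0.4636 0.0777 0.0431 88.56
[[0.565500020980835, -0.5019000172615051], [0.6086999773979187, -0.503000020980835], [0.6105999946594238, -0.4251999855041504], [0.5674999952316284, -0.42419999837875366]]
handle 25 0.5018 -0.464 0.0292 0.1145 89.37
[[0.44440001249313354, -0.4779999852180481], [0.558899998664856, -0.47929999232292175], [0.5591999888420105, -0.44999998807907104], [0.4447000026702881, -0.4487999975681305]]
[[0.53278765 0.12604859 0.117     ]] [[ 0.592945   -0.46644495  0.03      ]]
```

View pics/c1.png

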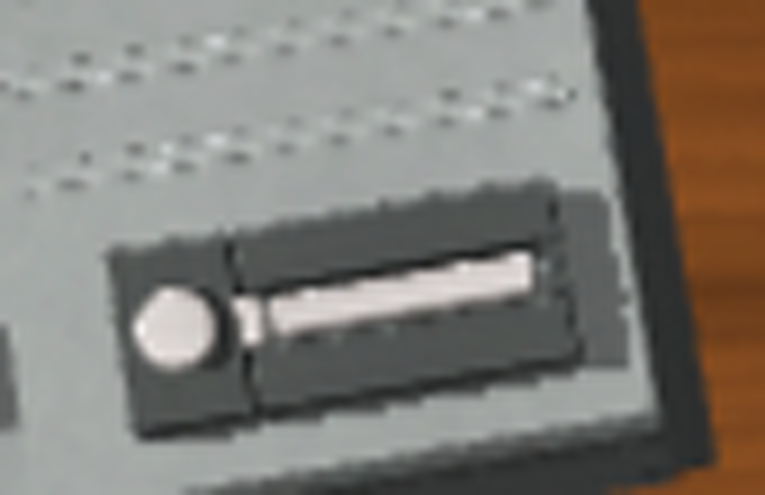

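The zoomed crop shows the button centre at crop (175,328), i.e. full (234,201). The bar runs from crop (268,315) to (533,270), with its nose toward the button. I'll measure both and work out the first move.

```bash
cat >> h.py <<'E'
def go(x,y,z,yaw,o=None):
    # increments from present pose to a tool-down pose (yaw deg)
    o=o or env.get_obs(); R=R_.from_euler('xyz',o['ee_rot']).as_matrix()
    d=R.T@(np.array([x,y,z])-o['ee_pos'])/.5
    dy=(np.degrees(o['ee_rot'][2])-yaw+180)%360-180
    print('t',round(o['t'],2),'at',np.round(o['ee_pos'],4),'yaw',round(np.degrees(o['ee_rot'][2]),1),'-> t',np.round(d,4),'roll',round(dy/180,4))
E
python3 - <<'E'
from h import *
im=optics.get_image('top'); f=im['frame'].astype(int); g=f.min(2)
u=np.arange(640)[None];v=np.arange(400)[:,None]
b=(g>185)&(u>=228)&(u<=240)&(v>195)&(v<208)
r=(g>150)&(u>=245)&(u<=276)&(v>190)&(v<203)
for m,z in((b,.117),(r,.109)):
    w=cast(im,np.argwhere(m)[:,::-1],z)[:,:2]; print(m.sum(),w.mean(0),np.ptp(w,0))
    a=np.linalg.eigh(np.cov(w.T))[1][:,1]; print(np.degrees(np.arctan2(*a[::-1])))
go(.535,.127,.20,99)
E
```

```text
48 [0.53295696 0.13002867] [0.02194455 0.02129192]
62.581355263130156
112 [0.54493816 0.0533375 ] [0.02308834 0.085506  ]
98.6977568958371
t 0.2 at [0.2145 0.5063 0.239 ] yaw 157.0 -> t [-0.8862 -0.4483  0.0781] roll 0.3224
```

Request:
{"method": "drive_tool", "body": {"increments": [{"tx": -0.88,"ty": -0.444,"tz": 0.078,"roll": 0.322,"gripper": 1},{"tx": -0.88,"ty": -0.444,"tz": 0.078,"roll": 0.322,"gripper": 1},{"tx": -0.88,"ty": -0.444,"tz": 0.078,"roll": 0.322,"gripper": 1},{"tx": -0.88,"ty": -0.444,"tz": 0.078,"roll": 0.322,"gripper": 1},{"tx": -0.88,"ty": -0.444,"tz": 0.078,"roll": 0.322,"gripper": 1},{"tx": -0.88,"ty": -0.444,"tz": 0.078,"roll": 0.322,"gripper": 1},{"tx": -0.88,"ty": -0.444,"tz": 0.078,"roll": 0.322,"gripper": 1},{"tx": -0.88,"ty": -0.444,"tz": 0.078,"roll": 0.322,"gripper": 1},{"tx": -0.88,"ty": -0.444,"tz": 0.078,"roll": 0.322,"gripper": 1},{"tx": -0.88,"ty": -0.444,"tz": 0.078,"roll": 0.322,"gripper": 1},{"tx": -0.88,"ty": -0.444,"tz": 0.078,"roll": 0.322,"gripper": 1},{"tx": -0.88,"ty": -0.444,"tz": 0.078,"roll": 0.322,"gripper": 1},{"tx": -0.88,"ty": -0.444,"tz": 0.078,"roll": 0.322,"gripper": 1},{"tx": -0.88,"ty": -0.444,"tz": 0.078,"roll": 0.322,"gripper": 1},{"tx": -0.88,"ty": -0.444,"tz": 0.078,"roll": 0.322,"gripper": 1},{"tx": -0.88,"ty": -0.444,"tz": 0.078,"roll": 0.322,"gripper": 1}]}}

```text
t: 1.53
ee_pos: [0.5324, 0.1312, 0.2005]
ee_rot: [-3.141, -0.0, 1.73]
contact_force: [0.1, 0.0, -0.3]
width: -0.0002
grasp_force: 0.0
```

```bash
python3 - <<'E'
from h import *
go(.533,.13,.121,99); print(env.get_obs()['width'])
E
```

```text
t 1.53 at [0.5324 0.1312 0.2005] yaw 99.1 -> t [-0.0027  0.0008  0.1589] roll 0.0008
-0.00018425963349526445
```

Request:
{"method": "drive_tool", "body": {"increments": [{"tz": 0.07},{"tz": 0.13},{"tz": 0.145},{"tz": 0.15},{"tz": 0.153},{"tz": 0.156},{"tz": 0.159},{"tz": 0.162},{"tz": 0.162},{"tz": 0.162}]}}

```text
invalid input at $.increments[0]: expected keys tx, ty, tz, roll, gripper
```

Request:
{"method": "drive_tool", "body": {"increments": [{"tx": 0,"ty": 0,"roll": 0,"gripper": 1,"tz": 0.07},{"tx": 0,"ty": 0,"roll": 0,"gripper": 1,"tz": 0.13},{"tx": 0,"ty": 0,"roll": 0,"gripper": 1,"tz": 0.145},{"tx": 0,"ty": 0,"roll": 0,"gripper": 1,"tz": 0.15},{"tx": 0,"ty": 0,"roll": 0,"gripper": 1,"tz": 0.153},{"tx": 0,"ty": 0,"roll": 0,"gripper": 1,"tz": 0.156},{"tx": 0,"ty": 0,"roll": 0,"gripper": 1,"tz": 0.159},{"tx": 0,"ty": 0,"roll": 0,"gripper": 1,"tz": 0.162},{"tx": 0,"ty": 0,"roll": 0,"gripper": 1,"tz": 0.162},{"tx": 0,"ty": 0,"roll": 0,"gripper": 1,"tz": 0.162}]}}

```text
t: 2.37
ee_pos: [0.5338, 0.1307, 0.1209]
ee_rot: [3.138, -0.0, 1.729]
contact_force: [0.3, 2.0, 3.8]
width: -0.0001
grasp_force: 2.1
```

Request:
{"method": "drive_tool", "body": {"increments": [{"tx": 0,"ty": 0,"roll": 0,"gripper": 1,"tz": 0.002},{"tx": 0,"ty": 0,"roll": 0,"gripper": 1,"tz": 0.005},{"tx": 0,"ty": 0,"roll": 0,"gripper": 1,"tz": 0.005},{"tx": 0,"ty": 0,"roll": 0,"gripper": 1,"tz": 0.005}]}}

```text
t: 2.7
ee_pos: [0.5338, 0.1307, 0.118]
ee_rot: [3.139, -0.0, 1.729]
contact_force: [-0.6, 3.5, 8.8]
width: -0.0003
grasp_force: 4.4
```

```bash
python3 - <<'E'
from h import *
im=optics.get_image('side')
cv2.imwrite('pics/s1.png',cv2.resize(im['frame'][120:230,240:400],(800,550),interpolation=2))
print(env.get_obs()['contact_force'])
E
```

```text
[-0.67310458  2.71074672  8.64787189]
```

View pics/s1.png

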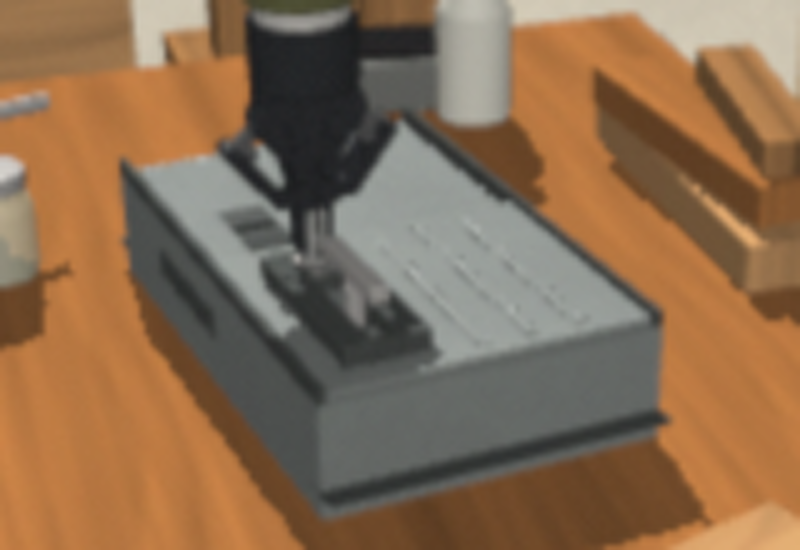

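The image shows the T-handle popped up, with its bar standing above the housing at crop (350,275). Next: rise, move over the bar, open, descend and grip.

Request:
{"method": "drive_tool", "body": {"increments": [{"tx": 0,"ty": 0,"tz": -0.05,"roll": 0,"gripper": 1},{"tx": 0,"ty": 0,"tz": -0.12,"roll": 0,"gripper": 1},{"tx": 0,"ty": 0,"tz": -0.12,"roll": 0,"gripper": 0},{"tx": -0.08,"ty": 0,"tz": -0.12,"roll": 0,"gripper": -1},{"tx": -0.156,"ty": 0,"tz": -0.12,"roll": 0,"gripper": -1},{"tx": -0.156,"ty": 0,"tz": -0.12,"roll": 0,"gripper": -1},{"tx": -0.156,"ty": 0,"tz": -0.12,"roll": 0,"gripper": -1},{"tx": -0.156,"ty": 0,"tz": -0.12,"roll": 0,"gripper": -1},{"tx": -0.156,"ty": 0,"tz": -0.12,"roll": 0,"gripper": -1},{"tx": -0.156,"ty": 0,"tz": -0.12,"roll": 0,"gripper": -1},{"tx": -0.156,"ty": 0,"tz": -0.06,"roll": 0,"gripper": -1},{"tx": -0.156,"ty": 0,"tz": -0.016,"roll": 0,"gripper": -1},{"tx": -0.156,"ty": 0,"tz": -0.016,"roll": 0,"gripper": -1}]}}

```text
t: 3.83
ee_pos: [0.5433, 0.0543, 0.1212]
ee_rot: [-3.135, -0.002, 1.73]
contact_force: [-0.9, 0.3, 0.6]
width: 0.0855
grasp_force: 0.0
```

```bash
python3 - <<'E'
from h import *
go(.545,.0533,.126,99)
E
```

```text
t 3.83 at [0.5433 0.0543 0.1212] yaw 99.1 -> t [-0.0024  0.0029 -0.0095] roll 0.0008
```

Request:
{"method": "drive_tool", "body": {"increments": [{"tx": -0.002,"ty": 0.003,"tz": -0.008,"roll": 0,"gripper": -0.5},{"tx": -0.002,"ty": 0.003,"tz": -0.008,"roll": 0,"gripper": 1},{"tx": -0.002,"ty": 0.003,"tz": -0.008,"roll": 0,"gripper": 1},{"tx": -0.002,"ty": 0.003,"tz": -0.008,"roll": 0,"gripper": 1},{"tx": -0.002,"ty": 0.003,"tz": -0.008,"roll": 0,"gripper": 1},{"tx": -0.002,"ty": 0.003,"tz": -0.008,"roll": 0,"gripper": 1},{"tx": -0.002,"ty": 0.003,"tz": -0.008,"roll": 0,"gripper": 1},{"tx": -0.002,"ty": 0.003,"tz": -0.008,"roll": 0,"gripper": 1}], "newtons": 40}}

```text
t: 4.5
ee_pos: [0.5452, 0.0523, 0.1288]
ee_rot: [-3.137, -0.0, 1.729]
contact_force: [-8.4, -3.4, 3.7]
width: 0.013
grasp_force: 43.9
```

Request:
{"method": "drive_tool", "body": {"increments": [{"tx": 0,"ty": 0,"tz": 0,"roll": -0.03,"gripper": 1},{"tx": 0,"ty": 0,"tz": 0,"roll": -0.065,"gripper": 1},{"tx": 0,"ty": 0,"tz": 0,"roll": -0.1,"gripper": 1},{"tx": 0,"ty": 0,"tz": 0,"roll": -0.135,"gripper": 1},{"tx": 0,"ty": 0,"tz": 0,"roll": -0.17,"gripper": 1},{"tx": 0,"ty": 0,"tz": 0,"roll": -0.205,"gripper": 1},{"tx": 0,"ty": 0,"tz": 0,"roll": -0.24,"gripper": 1},{"tx": 0,"ty": 0,"tz": 0,"roll": -0.275,"gripper": 1},{"tx": 0,"ty": 0,"tz": 0,"roll": -0.31,"gripper": 1},{"tx": 0,"ty": 0,"tz": 0,"roll": -0.345,"gripper": 1},{"tx": 0,"ty": 0,"tz": 0,"roll": -0.38,"gripper": 1},{"tx": 0,"ty": 0,"tz": 0,"roll": -0.41,"gripper": 1},{"tx": 0,"ty": 0,"tz": 0,"roll": -0.43,"gripper": 1},{"tx": 0,"ty": 0,"tz": 0,"roll": -0.443,"gripper": 1},{"tx": 0,"ty": 0,"tz": 0,"roll": -0.443,"gripper": 1},{"tx": 0,"ty": 0,"tz": 0,"roll": -0.443,"gripper": 1}]}}

```text
t: 5.83
ee_pos: [0.5458, 0.0533, 0.129]
ee_rot: [3.14, -0.003, 3.121]
contact_force: [-5.3, 3.5, 3.3]
width: 0.0128
grasp_force: 43.9
```

```bash
python3 - <<'E'
from h import *
o=env.get_obs(); a=np.radians(8.9); p=o['ee_pos']+.192*np.array([-np.sin(a),np.cos(a),0])
go(*p,np.degrees(o['ee_rot'][2])); print(o['contact_force'],o['wrist_torque'],o['width'])
E
```

```text
t 5.83 at [0.5458 0.0533 0.129 ] yaw 178.8 -> t [0.0671 0.3781 0.0007] roll 0.0
[-5.28450085  3.47202551  3.29844999] [0.80067215 0.94123431 0.02657035] 0.012824879710363012
```

Request:
{"method": "drive_tool", "body": {"increments": [{"tx": 0.002,"ty": 0.01,"tz": 0,"roll": 0,"gripper": 1},{"tx": 0.005,"ty": 0.03,"tz": 0,"roll": 0,"gripper": 1},{"tx": 0.01,"ty": 0.056,"tz": 0,"roll": 0,"gripper": 1},{"tx": 0.015,"ty": 0.085,"tz": 0,"roll": 0,"gripper": 1},{"tx": 0.02,"ty": 0.113,"tz": 0,"roll": 0,"gripper": 1},{"tx": 0.025,"ty": 0.141,"tz": 0,"roll": 0,"gripper": 1},{"tx": 0.03,"ty": 0.169,"tz": 0,"roll": 0,"gripper": 1},{"tx": 0.035,"ty": 0.197,"tz": 0,"roll": 0,"gripper": 1},{"tx": 0.04,"ty": 0.225,"tz": 0,"roll": 0,"gripper": 1},{"tx": 0.045,"ty": 0.254,"tz": 0,"roll": 0,"gripper": 1},{"tx": 0.05,"ty": 0.282,"tz": 0,"roll": 0,"gripper": 1},{"tx": 0.055,"ty": 0.31,"tz": 0,"roll": 0,"gripper": 1},{"tx": 0.06,"ty": 0.338,"tz": 0,"roll": 0,"gripper": 1},{"tx": 0.064,"ty": 0.36,"tz": 0,"roll": 0,"gripper": 1},{"tx": 0.066,"ty": 0.373,"tz": 0,"roll": 0,"gripper": 1},{"tx": 0.067,"ty": 0.378,"tz": 0,"roll": 0,"gripper": 1},{"tx": 0.067,"ty": 0.378,"tz": 0,"roll": 0,"gripper": 1},{"tx": 0.067,"ty": 0.378,"tz": 0,"roll": 0,"gripper": 1}]}}

```text
t: 7.33
ee_pos: [0.5174, 0.2416, 0.1289]
ee_rot: [-3.141, -0.0, 3.121]
contact_force: [-2.8, -3.9, 3.9]
width: 0.0134
grasp_force: 43.9
```

```bash
python3 - <<'E'
from h import *
im=optics.get_image('top')
cv2.imwrite('pics/t2.png',cv2.resize(im['frame'][120:250,130:320],(800,547),interpolation=2))
o=env.get_obs(); print(o['ee_pos'],o['contact_force'])
print(np.hypot(*(o['ee_pos']-[.5458,.0533,.129])[:2]))
E
```

```text
[0.51742971 0.24160516 0.12890882] [-2.1177867  -3.44266832  2.90426106]
0.19043031507489155
```

View pics/t2.png

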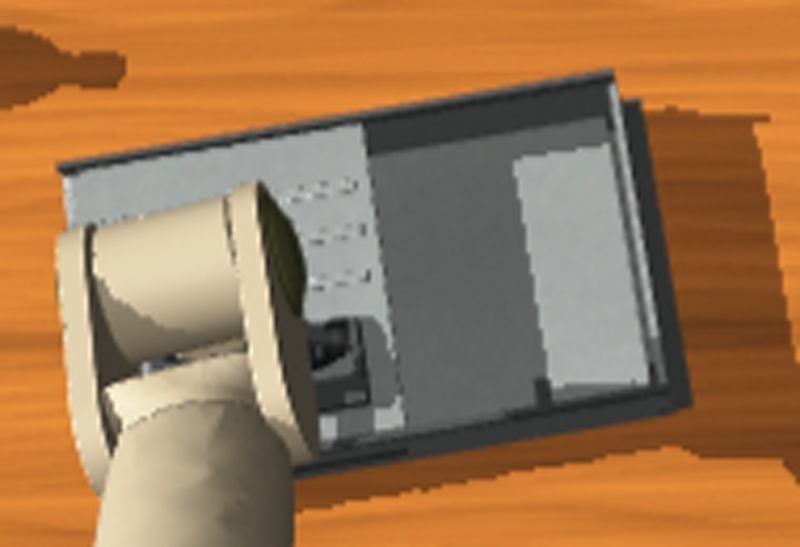

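The lid is open: it travelled 190 mm, and the bay shows at crop (370–660,130–430) with the keeper at (543,393). Now I release and head for the hammer.

Request:
{"method": "drive_tool", "body": {"increments": [{"tx": 0,"ty": 0,"tz": 0,"roll": 0,"gripper": -1},{"tx": 0,"ty": 0,"tz": 0,"roll": 0,"gripper": -1},{"tx": 0,"ty": 0,"tz": 0,"roll": 0,"gripper": -1},{"tx": 0,"ty": 0,"tz": 0,"roll": 0,"gripper": -1},{"tx": 0,"ty": 0,"tz": 0,"roll": 0,"gripper": -1},{"tx": 0,"ty": 0,"tz": -0.08,"roll": 0,"gripper": -1},{"tx": 0,"ty": 0,"tz": -0.16,"roll": 0,"gripper": -1},{"tx": -0.01,"ty": -0.06,"tz": -0.2,"roll": 0,"gripper": -1},{"tx": -0.02,"ty": -0.14,"tz": -0.2,"roll": 0,"gripper": -1},{"tx": -0.03,"ty": -0.22,"tz": -0.2,"roll": 0,"gripper": -1},{"tx": -0.04,"ty": -0.3,"tz": -0.2,"roll": 0,"gripper": -1},{"tx": -0.05,"ty": -0.38,"tz": -0.2,"roll": 0,"gripper": -1},{"tx": -0.06,"ty": -0.46,"tz": -0.2,"roll": 0,"gripper": -1},{"tx": -0.07,"ty": -0.54,"tz": -0.2,"roll": 0,"gripper": -1},{"tx": -0.08,"ty": -0.62,"tz": -0.2,"roll": 0,"gripper": -1},{"tx": -0.09,"ty": -0.7,"tz": -0.2,"roll": 0,"gripper": -1},{"tx": -0.1,"ty": -0.78,"tz": -0.2,"roll": 0,"gripper": -1},{"tx": -0.104,"ty": -0.86,"tz": -0.2,"roll": 0,"gripper": -1},{"tx": -0.104,"ty": -0.94,"tz": -0.2,"roll": 0,"gripper": -1},{"tx": -0.104,"ty": -0.94,"tz": -0.2,"roll": 0,"gripper": -1}]}}

```text
t: 9.05
ee_pos: [0.5591, -0.2353, 0.2279]
ee_rot: [-3.14, -0.0, 3.115]
contact_force: [-0.8, -0.0, 0.1]
width: 0.0854
grasp_force: 0.0
```

```bash
python3 - <<'E'
from h import *
im=optics.get_image('top'); P=cloud(im); z=P[...,2]; f=im['frame'].astype(int)
u=np.arange(640)[None];v=np.arange(400)[:,None]
# hammer handle: wooden pixels raised above bench; head by grey
hb=(u>405)&(u<440)&(v>174)&(v<240)&(z>.012)&(z<.05)
for lo,hi in((.45,.47),(.47,.49),(.49,.51),(.51,.53),(.53,.55),(.55,.57),(.57,.59),(.59,.61)):
    m=hb&(P[...,0]>lo)&(P[...,0]<hi); q=P[m]
    if len(q): print(lo,len(q),q[:,1].min().round(4),q[:,1].max().round(4),q[:,2].max().round(4))
# lid/handle state
m=(u>140)&(u<300)&(v>140)&(v<240)&(z>.125)&(z<.15)
w=P[m][:,:2]; print('bar',len(w),w.mean(0),np.ptp(w,0))
a=np.linalg.eigh(np.cov(w.T))[1][:,1]; print(np.degrees(np.arctan2(*a[::-1])))
go(.5545,-.4645,.10,179)
E
```

```text
0.45 59 -0.4794 -0.4485 0.0382
0.47 50 -0.4777 -0.4495 0.0351
0.49 47 -0.4753 -0.4525 0.034
0.51 46 -0.4944 -0.4531 0.0332
0.53 43 -0.4751 -0.4543 0.0326
0.55 48 -0.4762 -0.4536 0.0346
0.57 113 -0.5025 -0.428 0.0384
0.59 143 -0.5021 -0.4276 0.0388
bar 167 [0.51234683 0.23974799] [0.09761551 0.07852157]
178.93112930240034
t 9.1 at [ 0.5593 -0.2322  0.228 ] yaw 178.6 -> t [-0.0022 -0.4647  0.256 ] roll -0.0025
```

Request:
{"method": "drive_tool", "body": {"increments": [{"tx": 0,"ty": -0.08,"tz": 0,"roll": 0,"gripper": -1},{"tx": 0,"ty": -0.16,"tz": 0,"roll": 0,"gripper": -1},{"tx": 0,"ty": -0.24,"tz": 0,"roll": 0,"gripper": -1},{"tx": -0.002,"ty": -0.32,"tz": 0,"roll": 0,"gripper": -1},{"tx": -0.002,"ty": -0.4,"tz": 0,"roll": 0,"gripper": -1},{"tx": -0.002,"ty": -0.465,"tz": 0.05,"roll": 0,"gripper": -1},{"tx": -0.002,"ty": -0.465,"tz": 0.12,"roll": 0,"gripper": -1},{"tx": -0.002,"ty": -0.465,"tz": 0.2,"roll": 0,"gripper": -1},{"tx": -0.002,"ty": -0.465,"tz": 0.26,"roll": 0,"gripper": -1},{"tx": -0.002,"ty": -0.465,"tz": 0.26,"roll": 0,"gripper": -1},{"tx": -0.002,"ty": -0.465,"tz": 0.26,"roll": 0,"gripper": -1}]}}

```text
t: 10.02
ee_pos: [0.5562, -0.4602, 0.0983]
ee_rot: [3.14, -0.002, 3.122]
contact_force: [0.2, 0.0, 0.6]
width: 0.0854
grasp_force: 0.0
```

```bash
python3 - <<'E'
from h import *
go(.5545,-.4645,.012,179)
E
```

```text
t 10.02 at [ 0.5562 -0.4602  0.0983] yaw 178.9 -> t [ 0.003  -0.009   0.1726] roll -0.0007
```

Request:
{"method": "drive_tool", "body": {"increments": [{"tx": 0.003,"ty": -0.009,"tz": 0.05,"roll": 0,"gripper": -1},{"tx": 0.003,"ty": -0.009,"tz": 0.1,"roll": 0,"gripper": -1},{"tx": 0.003,"ty": -0.009,"tz": 0.14,"roll": 0,"gripper": -1},{"tx": 0.003,"ty": -0.009,"tz": 0.16,"roll": 0,"gripper": -1},{"tx": 0.003,"ty": -0.009,"tz": 0.172,"roll": 0,"gripper": -1},{"tx": 0.003,"ty": -0.009,"tz": 0.172,"roll": 0,"gripper": -1},{"tx": 0.003,"ty": -0.009,"tz": 0.172,"roll": 0,"gripper": -1},{"tx": 0.003,"ty": -0.009,"tz": 0.172,"roll": 0,"gripper": 1},{"tx": 0.003,"ty": -0.009,"tz": 0.172,"roll": 0,"gripper": 1},{"tx": 0.003,"ty": -0.009,"tz": 0.172,"roll": 0,"gripper": 1},{"tx": 0.003,"ty": -0.009,"tz": 0.172,"roll": 0,"gripper": 1},{"tx": 0.003,"ty": -0.009,"tz": 0.172,"roll": 0,"gripper": 1},{"tx": 0.003,"ty": -0.009,"tz": 0.172,"roll": 0,"gripper": 1},{"tx": 0.003,"ty": -0.009,"tz": 0.172,"roll": 0,"gripper": 1}], "newtons": 100}}

```text
t: 11.18
ee_pos: [0.5543, -0.4657, 0.0134]
ee_rot: [-3.141, 0.0, 3.121]
contact_force: [-1.1, 1.3, 4.4]
width: 0.0176
grasp_force: 100.0
```

The opening of 17.6 mm suggests the grip is above the handle's middle, so I'll regrip 4 mm lower.

Request:
{"method": "drive_tool", "body": {"increments": [{"tx": 0,"ty": 0,"tz": 0,"roll": 0,"gripper": -0.2},{"tx": 0,"ty": 0,"tz": 0,"roll": 0,"gripper": -0.2},{"tx": 0,"ty": 0,"tz": 0.004,"roll": 0,"gripper": -0.2},{"tx": 0,"ty": 0,"tz": 0.008,"roll": 0,"gripper": -0.2},{"tx": 0,"ty": 0,"tz": 0.009,"roll": 0,"gripper": -0.2},{"tx": 0,"ty": 0,"tz": 0.009,"roll": 0,"gripper": 1},{"tx": 0,"ty": 0,"tz": 0.009,"roll": 0,"gripper": 1},{"tx": 0,"ty": 0,"tz": 0.009,"roll": 0,"gripper": 1},{"tx": 0,"ty": 0,"tz": 0.009,"roll": 0,"gripper": 1},{"tx": 0,"ty": 0,"tz": 0.009,"roll": 0,"gripper": 1},{"tx": 0,"ty": 0,"tz": 0.009,"roll": 0,"gripper": 1}], "newtons": 100}}

```text
t: 12.1
ee_pos: [0.5544, -0.4657, 0.0086]
ee_rot: [-3.141, 0.0, 3.121]
contact_force: [-1.1, 1.1, 2.7]
width: 0.0184
grasp_force: 98.8
```

Request:
{"method": "drive_tool", "body": {"increments": [{"tx": 0,"ty": 0,"tz": -0.01,"roll": 0,"gripper": 1},{"tx": 0,"ty": 0,"tz": -0.03,"roll": 0,"gripper": 1},{"tx": 0,"ty": 0,"tz": -0.07,"roll": 0,"gripper": 1},{"tx": 0,"ty": 0,"tz": -0.12,"roll": 0,"gripper": 1},{"tx": 0,"ty": 0,"tz": -0.18,"roll": 0,"gripper": 1},{"tx": 0,"ty": 0,"tz": -0.25,"roll": 0,"gripper": 1},{"tx": 0,"ty": 0,"tz": -0.32,"roll": 0,"gripper": 1},{"tx": 0,"ty": 0,"tz": -0.38,"roll": 0,"gripper": 1},{"tx": 0,"ty": 0,"tz": -0.42,"roll": 0,"gripper": 1},{"tx": 0,"ty": 0,"tz": -0.42,"roll": 0,"gripper": 1},{"tx": 0,"ty": 0,"tz": -0.42,"roll": 0,"gripper": 1}]}}

```text
t: 13.02
ee_pos: [0.5542, -0.4656, 0.2184]
ee_rot: [-3.141, 0.0, 3.121]
contact_force: [-0.7, -1.1, -6.3]
width: 0.0179
grasp_force: 98.3
```

```bash
python3 - <<'E'
from h import *
im=optics.get_image('side')
cv2.imwrite('pics/s2.png',cv2.resize(im['frame'][100:340,240:560],(800,600),interpolation=2))
o=env.get_obs(); print(o['contact_force'],o['wrist_torque'],o['width'])
C=np.array([.589,.193]);a=np.radians(8.9);Rc=np.array([[np.cos(a),-np.sin(a)],[np.sin(a),np.cos(a)]])
# hammer yaw ~ -1+ (yaw-178.9); origin is 28 mm behind tcp. chest target origin (8,-111), hammer along chest x
p=C+Rc@[.008+.028,-.113]; print(p)
go(*p,.219,188.7)
E
```

```text
[-0.10016998 -0.18028294 -6.69744129] [-0.009773    0.23448608 -0.03277967] 0.018287839196416036
[0.64204883 0.08693011]
t 13.07 at [ 0.5539 -0.4653  0.2165] yaw 178.8 -> t [-0.1534  1.1078 -0.0029] roll -0.0549
```

View pics/s2.png

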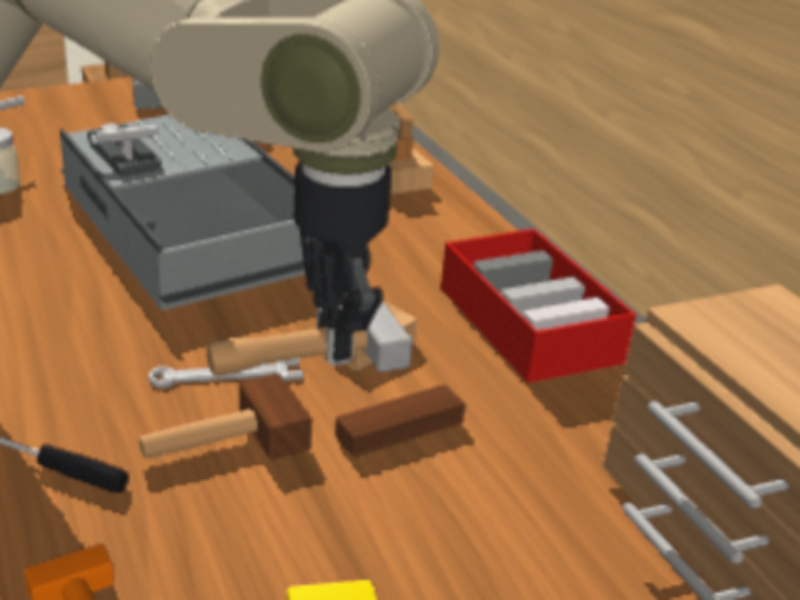

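The hammer hangs nearly level in the grip, with its head at crop (390,340), and the lid is still open with the handle turned. I'll carry it over the bay.

Request:
{"method": "drive_tool", "body": {"increments": [{"tx": -0.005,"ty": 0.02,"tz": 0,"roll": 0,"gripper": 1},{"tx": -0.01,"ty": 0.06,"tz": 0,"roll": 0,"gripper": 1},{"tx": -0.015,"ty": 0.12,"tz": 0,"roll": -0.005,"gripper": 1},{"tx": -0.025,"ty": 0.18,"tz": 0,"roll": -0.01,"gripper": 1},{"tx": -0.035,"ty": 0.24,"tz": 0,"roll": -0.015,"gripper": 1},{"tx": -0.045,"ty": 0.3,"tz": 0,"roll": -0.02,"gripper": 1},{"tx": -0.055,"ty": 0.36,"tz": 0,"roll": -0.025,"gripper": 1},{"tx": -0.065,"ty": 0.42,"tz": 0,"roll": -0.03,"gripper": 1},{"tx": -0.075,"ty": 0.48,"tz": 0,"roll": -0.035,"gripper": 1},{"tx": -0.085,"ty": 0.54,"tz": 0,"roll": -0.04,"gripper": 1},{"tx": -0.095,"ty": 0.6,"tz": 0,"roll": -0.045,"gripper": 1},{"tx": -0.105,"ty": 0.66,"tz": 0,"roll": -0.05,"gripper": 1},{"tx": -0.115,"ty": 0.72,"tz": 0,"roll": -0.055,"gripper": 1},{"tx": -0.125,"ty": 0.78,"tz": 0,"roll": -0.055,"gripper": 1},{"tx": -0.135,"ty": 0.84,"tz": 0,"roll": -0.055,"gripper": 1},{"tx": -0.145,"ty": 0.9,"tz": 0,"roll": -0.055,"gripper": 1},{"tx": -0.15,"ty": 0.95,"tz": 0,"roll": -0.055,"gripper": 1},{"tx": -0.153,"ty": 0.99,"tz": 0,"roll": -0.055,"gripper": 1},{"tx": -0.153,"ty": 1.0,"tz": 0,"roll": -0.055,"gripper": 1},{"tx": -0.153,"ty": 1.0,"tz": 0,"roll": -0.055,"gripper": 1}]}}

```text
t: 14.73
ee_pos: [0.6403, 0.0347, 0.2167]
ee_rot: [3.14, -0.003, -2.987]
contact_force: [-0.6, -0.1, -4.8]
width: 0.0186
grasp_force: 98.4
```

```bash
python3 - <<'E'
from h import *
go(.642,.087,.20,188.7); print(env.get_obs()['width'])
E
```

```text
t 14.73 at [0.6403 0.0347 0.2167] yaw -171.1 -> t [-0.0197  0.1028  0.0334] roll 0.0009
0.01861081184865568
```

Request:
{"method": "drive_tool", "body": {"increments": [{"tx": -0.01,"ty": 0.03,"tz": 0,"roll": 0,"gripper": 1},{"tx": -0.02,"ty": 0.07,"tz": 0.01,"roll": 0,"gripper": 1},{"tx": -0.02,"ty": 0.1,"tz": 0.03,"roll": 0,"gripper": 1},{"tx": -0.02,"ty": 0.103,"tz": 0.06,"roll": 0,"gripper": 1},{"tx": -0.02,"ty": 0.103,"tz": 0.08,"roll": 0,"gripper": 1},{"tx": -0.02,"ty": 0.103,"tz": 0.08,"roll": 0,"gripper": 1},{"tx": -0.02,"ty": 0.103,"tz": 0.08,"roll": 0,"gripper": 1}]}}

```text
t: 15.32
ee_pos: [0.6429, 0.0844, 0.1775]
ee_rot: [3.141, -0.002, -2.99]
contact_force: [0.4, -0.5, -4.8]
width: 0.0182
grasp_force: 98.5
```

```bash
python3 - <<'E'
from h import *
s=optics.get_image('side'); t=optics.get_image('top')
cv2.imwrite('pics/p3.png',np.vstack([cv2.resize(s['frame'][105:225,225:425],(500,300)),cv2.resize(t['frame'][125:245,140:340],(500,300))]))
go(.642,.087,.018,188.7)
E
```

```text
t 15.42 at [0.6436 0.0843 0.179 ] yaw -171.3 -> t [0.0027 0.0058 0.3219] roll -0.0002
```

View pics/p3.png

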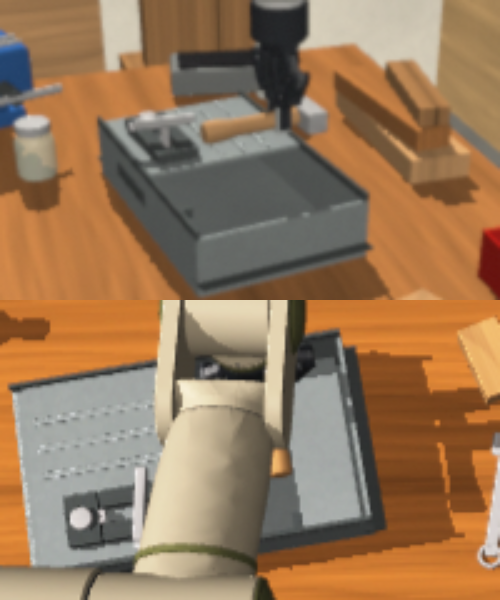

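The side view shows the hammer above the bay, and the top view shows its butt at composite (282,470), i.e. full (253,193). I'll check that against the chest frame.

```bash
python3 - <<'E'
from h import *
t=optics.get_image('top'); P=cloud(t)
f=t['frame'][150:215,230:275].astype(int); Q=P[150:215,230:275]
C=np.array([.589,.193]);a=np.radians(8.9);Rc=np.array([[np.cos(a),-np.sin(a)],[np.sin(a),np.cos(a)]])
m=(f[...,2]-f[...,0]>60)&(Q[...,2]>.12)&(Q[...,2]<.24)
q=(Q[m][:,:2]-C)@Rc; print(m.sum(),q.min(0),q.max(0),Q[m][:,2].min(),Q[m][:,2].max())
E
```

```text
64 [-0.07354036 -0.1287549 ] [-0.04296713 -0.10645602] 0.19046998892967792 0.20603470698702409
```

Request:
{"method": "drive_tool", "body": {"increments": [{"tx": 0.001,"ty": 0.003,"tz": 0.02,"roll": 0,"gripper": 1},{"tx": 0.002,"ty": 0.005,"tz": 0.05,"roll": 0,"gripper": 1},{"tx": 0.002,"ty": 0.005,"tz": 0.085,"roll": 0,"gripper": 1},{"tx": 0.002,"ty": 0.005,"tz": 0.12,"roll": 0,"gripper": 1},{"tx": 0.002,"ty": 0.005,"tz": 0.155,"roll": 0,"gripper": 1},{"tx": 0.002,"ty": 0.005,"tz": 0.19,"roll": 0,"gripper": 1},{"tx": 0.002,"ty": 0.005,"tz": 0.22,"roll": 0,"gripper": 1},{"tx": 0.002,"ty": 0.005,"tz": 0.245,"roll": 0,"gripper": 1},{"tx": 0.002,"ty": 0.005,"tz": 0.265,"roll": 0,"gripper": 1},{"tx": 0.002,"ty": 0.005,"tz": 0.28,"roll": 0,"gripper": 1},{"tx": 0.002,"ty": 0.005,"tz": 0.29,"roll": 0,"gripper": 1},{"tx": 0.002,"ty": 0.005,"tz": 0.3,"roll": 0,"gripper": 1},{"tx": 0.002,"ty": 0.005,"tz": 0.305,"roll": 0,"gripper": 1},{"tx": 0.002,"ty": 0.005,"tz": 0.31,"roll": 0,"gripper": 1},{"tx": 0.002,"ty": 0.005,"tz": 0.31,"roll": 0,"gripper": 1}]}}

```text
t: 16.72
ee_pos: [0.6419, 0.0873, 0.0232]
ee_rot: [3.142, -0.0, -2.989]
contact_force: [0.3, 0.1, -4.5]
width: 0.0181
grasp_force: 98.8
```

Request:
{"method": "drive_tool", "body": {"increments": [{"tx": 0,"ty": 0,"tz": 0.003,"roll": 0,"gripper": 1},{"tx": 0,"ty": 0,"tz": 0.006,"roll": 0,"gripper": 1},{"tx": 0,"ty": 0,"tz": 0.008,"roll": 0,"gripper": 1},{"tx": 0,"ty": 0,"tz": 0.01,"roll": 0,"gripper": 1},{"tx": 0,"ty": 0,"tz": 0.012,"roll": 0,"gripper": 1},{"tx": 0,"ty": 0,"tz": 0.013,"roll": 0,"gripper": 1},{"tx": 0,"ty": 0,"tz": 0.013,"roll": 0,"gripper": 1}]}}

```text
t: 17.3
ee_pos: [0.6418, 0.0873, 0.0168]
ee_rot: [-3.142, 0.0, -2.989]
contact_force: [0.6, -0.3, -5.2]
width: 0.0181
grasp_force: 98.8
```

Request:
{"method": "drive_tool", "body": {"increments": [{"tx": 0,"ty": 0,"tz": 0.001,"roll": 0,"gripper": 1},{"tx": 0,"ty": 0,"tz": 0.002,"roll": 0,"gripper": 1},{"tx": 0,"ty": 0,"tz": 0.003,"roll": 0,"gripper": 1},{"tx": 0,"ty": 0,"tz": 0.004,"roll": 0,"gripper": 1},{"tx": 0,"ty": 0,"tz": 0.004,"roll": 0,"gripper": 1},{"tx": 0,"ty": 0,"tz": 0.004,"roll": 0,"gripper": 1}]}}

```text
t: 17.8
ee_pos: [0.6419, 0.0874, 0.0166]
ee_rot: [-3.141, 0.001, -2.989]
contact_force: [-6.2, -1.5, 9.6]
width: 0.0187
grasp_force: 100.8
```

The hammer is on the floor, since the force has reversed. I'll release and lift.

Request:
{"method": "drive_tool", "body": {"increments": [{"tx": 0,"ty": 0,"tz": -0.004,"roll": 0,"gripper": 0.4},{"tx": 0,"ty": 0,"tz": -0.004,"roll": 0,"gripper": -0.2},{"tx": 0,"ty": 0,"tz": -0.004,"roll": 0,"gripper": -0.5},{"tx": 0,"ty": 0,"tz": -0.004,"roll": 0,"gripper": -0.8},{"tx": 0,"ty": 0,"tz": -0.004,"roll": 0,"gripper": -0.8},{"tx": 0,"ty": 0,"tz": -0.004,"roll": 0,"gripper": -0.8},{"tx": 0,"ty": 0,"tz": -0.004,"roll": 0,"gripper": -0.8},{"tx": 0,"ty": 0,"tz": -0.02,"roll": 0,"gripper": -0.8},{"tx": 0,"ty": 0,"tz": -0.05,"roll": 0,"gripper": -0.8},{"tx": 0,"ty": 0,"tz": -0.1,"roll": 0,"gripper": -0.8},{"tx": 0,"ty": 0,"tz": -0.16,"roll": 0,"gripper": -0.8},{"tx": 0,"ty": 0,"tz": -0.23,"roll": 0,"gripper": -0.8},{"tx": 0,"ty": 0,"tz": -0.3,"roll": 0,"gripper": -0.8},{"tx": 0,"ty": 0,"tz": -0.36,"roll": 0,"gripper": -0.8},{"tx": 0,"ty": 0,"tz": -0.36,"roll": 0,"gripper": -0.8},{"tx": 0,"ty": 0,"tz": -0.36,"roll": 0,"gripper": -0.8}]}}

```text
t: 19.13
ee_pos: [0.6423, 0.0874, 0.1971]
ee_rot: [-3.141, 0.004, -2.989]
contact_force: [-0.4, -0.1, -0.7]
width: 0.077
grasp_force: 0.0
```

```bash
python3 - <<'E'
from h import *
s=optics.get_image('side'); t=optics.get_image('top')
cv2.imwrite('pics/p4.png',np.vstack([cv2.resize(s['frame'][105:225,225:425],(500,300)),cv2.resize(t['frame'][125:245,140:340],(500,300))]))
go(.5175,.2416,.196,178.8); print(env.get_obs()['width'])
E
```

```text
t 19.23 at [0.6413 0.0874 0.1939] yaw -171.3 -> t [ 0.198   0.3424 -0.0037] roll 0.0551
0.07693316336261324
```

View pics/p4.png

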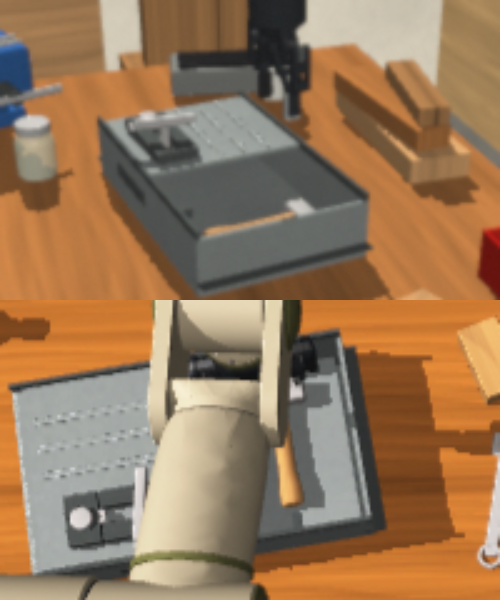

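The side and top views both show the hammer lying on the bay floor, clear of the walls. I'll regrip the T-handle.

Request:
{"method": "drive_tool", "body": {"increments": [{"tx": 0.03,"ty": 0.06,"tz": 0,"roll": 0.01,"gripper": -1},{"tx": 0.07,"ty": 0.12,"tz": 0,"roll": 0.03,"gripper": -1},{"tx": 0.11,"ty": 0.19,"tz": 0,"roll": 0.055,"gripper": -1},{"tx": 0.15,"ty": 0.26,"tz": 0,"roll": 0.055,"gripper": -1},{"tx": 0.19,"ty": 0.33,"tz": 0,"roll": 0.055,"gripper": -1},{"tx": 0.198,"ty": 0.342,"tz": 0,"roll": 0.055,"gripper": -1},{"tx": 0.198,"ty": 0.342,"tz": 0,"roll": 0.055,"gripper": -1},{"tx": 0.198,"ty": 0.342,"tz": 0,"roll": 0.055,"gripper": -1},{"tx": 0.198,"ty": 0.342,"tz": 0,"roll": 0.055,"gripper": -1}]}}

```text
t: 19.98
ee_pos: [0.5189, 0.2403, 0.1941]
ee_rot: [-3.141, -0.001, 3.12]
contact_force: [0.3, -0.3, 0.1]
width: 0.0853
grasp_force: 0.0
```

```bash
python3 - <<'E'
from h import *
go(.5175,.2416,.128,178.8)
E
```

```text
t 19.98 at [0.5189 0.2403 0.1941] yaw 178.7 -> t [0.0027 0.0026 0.1323] roll -0.0003
```

Request:
{"method": "drive_tool", "body": {"increments": [{"tx": 0.002,"ty": 0.002,"tz": 0.05,"roll": 0,"gripper": -1},{"tx": 0.002,"ty": 0.002,"tz": 0.1,"roll": 0,"gripper": -1},{"tx": 0.002,"ty": 0.002,"tz": 0.13,"roll": 0,"gripper": -1},{"tx": 0.002,"ty": 0.002,"tz": 0.13,"roll": 0,"gripper": -1},{"tx": 0.002,"ty": 0.002,"tz": 0.13,"roll": 0,"gripper": -1},{"tx": 0.002,"ty": 0.002,"tz": 0.13,"roll": 0,"gripper": 1},{"tx": 0.002,"ty": 0.002,"tz": 0.13,"roll": 0,"gripper": 1},{"tx": 0.002,"ty": 0.002,"tz": 0.13,"roll": 0,"gripper": 1},{"tx": 0.002,"ty": 0.002,"tz": 0.13,"roll": 0,"gripper": 1},{"tx": 0.002,"ty": 0.002,"tz": 0.13,"roll": 0,"gripper": 1},{"tx": 0.002,"ty": 0.002,"tz": 0.13,"roll": 0,"gripper": 1},{"tx": 0.002,"ty": 0.002,"tz": 0.13,"roll": 0,"gripper": 1}], "newtons": 40}}

```text
t: 20.98
ee_pos: [0.5172, 0.2416, 0.1303]
ee_rot: [-3.14, 0.0, 3.121]
contact_force: [-0.3, -4.9, 4.7]
width: 0.013
grasp_force: 44.1
```

```bash
python3 - <<'E'
from h import *
go(.5459,.0525,.1285,178.8)
E
```

```text
t 20.98 at [0.5172 0.2416 0.1303] yaw 178.8 -> t [-0.0652 -0.377   0.0042] roll 0.0001
```

Request:
{"method": "drive_tool", "body": {"increments": [{"tx": -0.002,"ty": -0.01,"tz": 0,"roll": 0,"gripper": 1},{"tx": -0.005,"ty": -0.03,"tz": 0,"roll": 0,"gripper": 1},{"tx": -0.01,"ty": -0.056,"tz": 0,"roll": 0,"gripper": 1},{"tx": -0.015,"ty": -0.085,"tz": 0,"roll": 0,"gripper": 1},{"tx": -0.02,"ty": -0.113,"tz": 0,"roll": 0,"gripper": 1},{"tx": -0.025,"ty": -0.141,"tz": 0,"roll": 0,"gripper": 1},{"tx": -0.03,"ty": -0.169,"tz": 0,"roll": 0,"gripper": 1},{"tx": -0.035,"ty": -0.197,"tz": 0,"roll": 0,"gripper": 1},{"tx": -0.04,"ty": -0.225,"tz": 0,"roll": 0,"gripper": 1},{"tx": -0.045,"ty": -0.254,"tz": 0,"roll": 0,"gripper": 1},{"tx": -0.05,"ty": -0.282,"tz": 0,"roll": 0,"gripper": 1},{"tx": -0.055,"ty": -0.31,"tz": 0,"roll": 0,"gripper": 1},{"tx": -0.059,"ty": -0.338,"tz": 0,"roll": 0,"gripper": 1},{"tx": -0.062,"ty": -0.358,"tz": 0,"roll": 0,"gripper": 1},{"tx": -0.064,"ty": -0.37,"tz": 0,"roll": 0,"gripper": 1},{"tx": -0.065,"ty": -0.377,"tz": 0,"roll": 0,"gripper": 1},{"tx": -0.065,"ty": -0.379,"tz": 0,"roll": 0,"gripper": 1},{"tx": -0.065,"ty": -0.379,"tz": 0,"roll": 0,"gripper": 1},{"tx": -0.065,"ty": -0.379,"tz": 0,"roll": 0,"gripper": 1}]}}

```text
t: 22.57
ee_pos: [0.5455, 0.0532, 0.1299]
ee_rot: [3.14, -0.0, 3.121]
contact_force: [-2.9, 5.1, 4.3]
width: 0.0129
grasp_force: 44.1
```

Back at the shut position. I'll release, rise and move aside so the top camera can see the chest.

Request:
{"method": "drive_tool", "body": {"increments": [{"tx": 0,"ty": 0,"tz": 0,"roll": 0,"gripper": 0},{"tx": 0,"ty": 0,"tz": 0,"roll": 0,"gripper": -1},{"tx": 0,"ty": 0,"tz": 0,"roll": 0,"gripper": -1},{"tx": 0,"ty": 0,"tz": 0,"roll": 0,"gripper": -1},{"tx": 0,"ty": 0,"tz": 0,"roll": 0,"gripper": -1},{"tx": 0,"ty": 0,"tz": -0.06,"roll": 0,"gripper": -1},{"tx": 0,"ty": 0,"tz": -0.13,"roll": 0,"gripper": -1},{"tx": 0,"ty": 0,"tz": -0.2,"roll": 0,"gripper": -1},{"tx": 0,"ty": -0.08,"tz": -0.25,"roll": 0,"gripper": -1},{"tx": 0,"ty": -0.16,"tz": -0.25,"roll": 0,"gripper": -1},{"tx": 0,"ty": -0.24,"tz": -0.25,"roll": 0,"gripper": -1},{"tx": 0,"ty": -0.32,"tz": -0.25,"roll": 0,"gripper": -1},{"tx": 0,"ty": -0.4,"tz": -0.25,"roll": 0,"gripper": -1},{"tx": 0,"ty": -0.48,"tz": -0.25,"roll": 0,"gripper": -1},{"tx": 0,"ty": -0.5,"tz": -0.25,"roll": 0,"gripper": -1},{"tx": 0,"ty": -0.5,"tz": -0.25,"roll": 0,"gripper": -1},{"tx": 0,"ty": -0.5,"tz": -0.25,"roll": 0,"gripper": -1},{"tx": 0,"ty": -0.5,"tz": -0.25,"roll": 0,"gripper": -1}]}}

```text
t: 24.07
ee_pos: [0.5406, -0.1963, 0.2549]
ee_rot: [3.141, -0.0, 3.122]
contact_force: [-0.2, 1.3, 0.2]
width: 0.0855
grasp_force: 0.0
```

```bash
python3 - <<'E'
from h import *
t=optics.get_image('top'); cv2.imwrite('pics/p5.png',cv2.resize(t['frame'][120:250,130:320],(800,547),interpolation=2))
P=cloud(t); z=P[...,2]; u=np.arange(640)[None];v=np.arange(400)[:,None]
m=(u>140)&(u<290)&(v>140)&(v<240)&(z>.1275)&(z<.16); w=P[m]
print(len(w),w.mean(0),np.ptp(w,0)); a=np.linalg.eigh(np.cov(w[:,:2].T))[1][:,1]; print(np.degrees(np.arctan2(*a[::-1])))
f=t['frame'].min(2); b=(f>185)&(u>=228)&(u<=242)&(v>195)&(v<208); print('button',cast(t,np.argwhere(b)[:,::-1],.117).mean(0))
E
```

```text
153 [0.54034165 0.05203687 0.14133404] [0.09516523 0.01554353 0.02240934]
177.42498852512864
button [0.53379334 0.12690629 0.117     ]
```

View pics/p5.png

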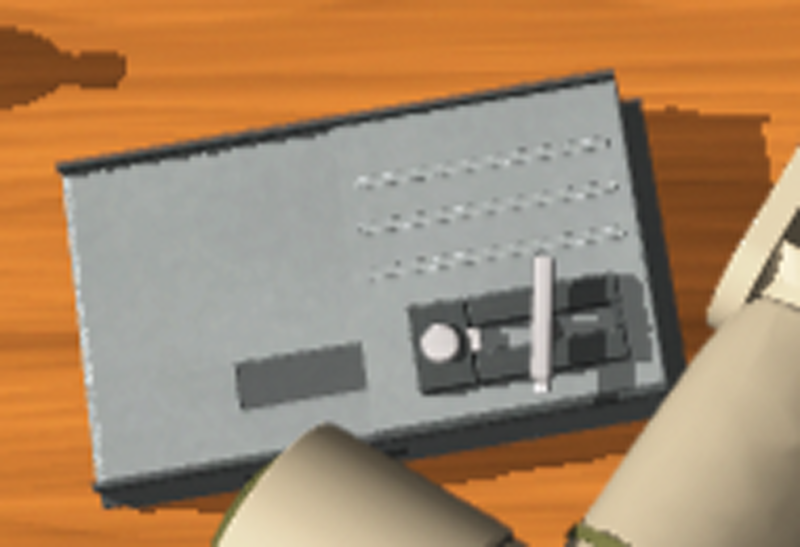

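The lid is shut, with the button back at its starting place. The handle is out (top at 141 mm) and turned about 80°, and the arm is clear.

```bash
python3 -c "
from station import env
print(env.hand_in())"
```

```text
the job is handed in; nothing more can be done
None
```

The job is handed in at about 24 s: the hammer is on the chest's floor, the lid is shut, and the T-handle is out and turned about 80°; I saw no sign of anything else moved but did not measure it, and `hand_in` returned no verdict.

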